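# Shim up the plaster vibrator with a pry bar

## Robot

A 6-joint arm with a two-finger parallel gripper is mounted at the origin on the work surface. World frame = base frame: x ahead of the robot, y to its left, z up, the work surface at z = 0. Lengths are in mm, angles in rad, forces in N, time in s.
With the tool pointing down it reaches from about 275 to 750 mm from the base axis. Payload 10.2 kg.
Tool frame: the origin (TCP) lies where the fingers leave the gripper's body, on its centre line; the fingertips stand 73 mm ahead of it and the grasp point (between the pads) lies 54 mm ahead of it; z points along the fingers, y is the line along which they close (so a half turn about z gives the same grasp; the last joint's range is limited). The gripper opens to 85 mm and grips with 20 to 120 N. Pads are 22 mm wide; open, the fingers measure 114 mm over their backs; the gripper's body (76 mm by 85 mm) begins 54 mm behind the grasp point. The pads swing forward as they close: fully open they stand 13 mm farther back than shut.
Start: joints at [0.902, 0.313, 1.498, -0, 1.331, -0.223], TCP at [226.383, 473.69, 303.894] pointing down, gripper open.
Joint ranges: [-2.94, 2.94], [-0.97, 2.17], [0.19, 2.56], [-1.23, 4.37], [0.02, 3.11], [-2.88, 2.88]. Speed limits (rad/s): [2.39, 2.39, 3.01, 3.14, 3.14, 3.14].

## Interface

Orientations are given as a unit quaternion [w, x, y, z].
In Python, from rig import ctrl gives the robot as it stands.
- The arm moves only by the shell command python3 -m creep 'ROWS' [OPENING] [FORCE]. ROWS is JSON, a list that holds one entry, the list of rows, each a list of 6 numbers: the shift along the world's x, y, z in units of 25 mm (1.0 is 25 mm), then the turn, a rotation vector about the world's x, y, z in units of 5 degrees (1.0 is 5 degrees). In form: [[[x, y, z, ax, ay, az], ...]]. A call has 1 to 20 rows; each row is the pose to reach, as a shift and turn from the pose commanded when the call began; what a row does not reach only later rows make up. A row lasts 1/12 s, in which the tool goes at most 41.7 mm and 7.16 degrees, less where a joint would pass 70% of its speed; a pose out of reach is approached as far as the arm can. A call with a gripper value outside its range is refused whole. OPENING is the finger opening in mm, from 0 to 85.4, set as the call begins (- or left out, the last holds). The fingers move at their own pace and stop on an object; FORCE is the grip in N (left out, the last holds). Time passes only in rows, so rows that repeat a pose let the fingers close. It gives the time, the measured TCP pose, the force, the opening and the grip force at its end, in the units of the state.
- ctrl.sense(): the state, without advancing time (a new reading comes with each control period).
- ctrl.capture(name): name is "scene" or "top" or "wrist"; returns a dict with "image" (420x560x3 uint8, red, green, blue), "fx", "fy", "cx", "cy" (pixels), "R" (3x3) and "t" (3): a world point X has camera coordinates R X + t. Camera axes: x right, y down, z forward; pixel columns grow to the right and rows downward; lengths in mm; the calibration is good to about 2 mm. A picture is of the moment at which its call begins. There is no depth.
- ctrl.finish_job(): hands the job in; it is judged then, once.
The state is a dict: "time_s": time; "joints": joint angles; "dq": joint speeds; "tau": joint torques, N m; "eef_pos": TCP position; "ee_rot": TCP orientation; "force": force on the tool from outside, world axes, zero at the start; "wrist_torque": the same for the moment, N m; "grip_width": opening from 0.0 (shut) to 1.0 (fully open); "grip_force": force on a finger pad.
Only numpy, scipy, OpenCV 4.12 (cv2) and the standard library are available. Lean on these libraries where they do the work, as an engineer would, in place of code of your own. Each camera call takes 0.05 s, during which the arm holds its last target. There are 200 camera calls.

## Task

The plaster vibrator on the dental bench has to be packed up at the front. With the red-handled pry bar laid over the fulcrum block and its tip under the vibrator's yellow lip, bring the handle down to lever the front edge up; let go and the heavy bar keeps it raised. Then slip the green shim, nose first and squarely, about 25 mm under the raised front edge beside the block, leave it flat on the bench, and neither lift the vibrator with the gripper nor shove it along.

Things in the scene. Friction and masses are not known exactly. Their poses are not given: they have to be found in the camera images.
- vibrator: Loose grey box, 1.5 kg, 150 (x) x 220 (y) x 100 mm high plus top plate and black disc (124 mm in all). Origin: centre of its underside. Front face at x = -75 mm; its lower edge is raised, the box tips about its rear lower edge. Yellow lip mid-front, 50 mm wide, sticks out to x = -111 mm; its underside is 88 mm, its top 96 mm above the bench.
- fulcrum: Wooden block, 36 (x) x 40 (y) mm, fixed to the bench about 80 mm before the middle of the vibrator's front face, axes parallel to the vibrator's. Its top is a round dark steel ridge along y, 70 mm above the bench. Origin: centre of its underside, below the ridge. A level bar on it has 12 mm of play in height under the lip.
- bar_grip (a point): Point in the bar's red handle, near the centre of mass, 14 mm above the underside. x to the tip, z up. 0.74 kg. Blade 22 mm wide, 6 mm thick, flush below, ends at x = +175 mm; handle 24 mm wide, 28 high, x +25 to -85 mm. Tip 15 to 30 mm under the lip and handle end down on the bench (20 degrees tilt) lifts the front about 12 mm; its weight holds it.
- shim_grip (a point): Centre of the green shim's upright grip fin, 20 mm above its underside (yellow and blue ones of the same shape are not wanted). x to the nose, z up. 60 g. Plate 6 mm thick, 44 mm wide (y), from x = -25 to the nose at +85 mm. Fin 36 mm long (x), 12 mm thick (y), top 34 mm above the underside.
Not all that is in view belongs to the job. There is more than one size of the part that bears shim_grip; the job needs the smaller.

How it is judged (in metres and radians):
On the way:
1. the vibrator's front edge is levered up by the bar, which bears on the fulcrum block (angle between vibrator's own z axis and vertical above 0.05 rad and contact force between bar and vibrator above 1 N and contact force between bar and fulcrum above 1 N), for 0.2 s.
At the end, for the whole second after the job is handed in: The green shim lies flat, nose first, within 14 degrees of square, at least 15 mm under the front edge and within 100 mm of its middle; the vibrator is still raised (tilted 1.6 to 11 degrees, on bar or shim), at rest and within 35 mm of where it stood. The bar may stay (x of shim_grip in the frame of vibrator between -0.145 and -0.075 m and y of shim_grip in the frame of vibrator between -0.1 and 0.1 m and x of vibrator in the frame of shim_grip above 0 m and angle between the x axis of shim_grip and the x axis of vibrator, either way round below 0.25 rad and height (world z) of shim_grip below 0.026 m and angle between vibrator's own z axis and vertical between 0.028 and 0.2 rad and distance of vibrator from where it was at the start of the episode below 0.035 m and linear speed of vibrator below 0.02 m/s); the robot touches nothing.
It fails at once if the vibrator is lifted or held up by the gripper itself (more than 3 N on it while tilted over 1.1 degrees) (contact force between any of the fingers, the arm and vibrator above 3 N and angle between vibrator's own z axis and vertical above 0.02 rad).
It also fails if it takes over 54 s, if anything falls off the work surface, if the arm or the gripper's body presses on something with over 40 N, if the wrist force passes 120 N, or if a joint passes its speed limit or range.

## Working session

There is one attempt and no reset: what is moved stays moved. The work goes in short steps, Python scripts to look and compute and a shell command to move; the robot and the scene stay as the last step left them, time stands still between calls to the robot, and variables do not carry over. Pictures are saved under pics/ and viewed, at most 13 in all, crops included, and the job is handed in when it is done.

```bash
mkdir -p pics; ls
python3 - <<'E'
from rig import ctrl
import cv2,pickle
d={}
for n in("scene","top"):
    c=ctrl.capture(n);d[n]=c;cv2.imwrite(f"pics/{n}0.png",c["image"][:,:,::-1])
    print(n,c["fx"],c["cx"],c["cy"],c["R"],c["t"])
pickle.dump(d,open("d0.pkl","wb"))
s=ctrl.sense();print(s["eef_pos"],s["ee_rot"],s["time_s"])
E
```

```text
pics
scene 503.2335116374483 276.32832017760995 212.52822166832996 [[-0.52096168  0.85336496 -0.01916182]
 [ 0.54280426  0.31387875 -0.77900171]
 [-0.65875827 -0.41623115 -0.62672894]] [ 293.89715933 -194.14963763 1696.32362097]
top 451.78752212930453 277.8782087214919 218.12050677877195 [[-0.01271373 -0.99982921  0.01341311]
 [-0.98031767  0.00982034 -0.1971822 ]
 [ 0.19701681 -0.01565603 -0.9802751 ]] [-58.0243167  470.11755458 997.04133372]
[226.28901273 473.57476487 303.38525294] [-2.49760343e-04  2.21041713e-01  9.75264186e-01 -5.16137632e-04] 0.1
```

View pics/scene0.png

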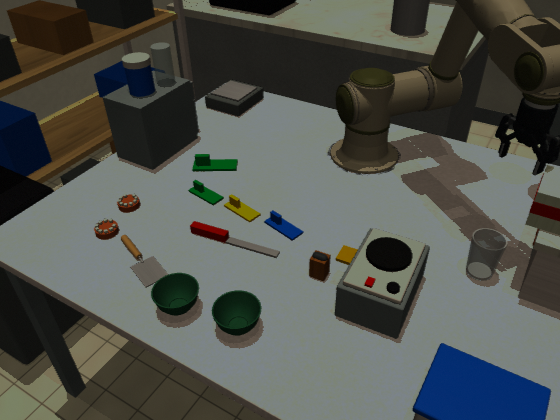

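View pics/top0.png

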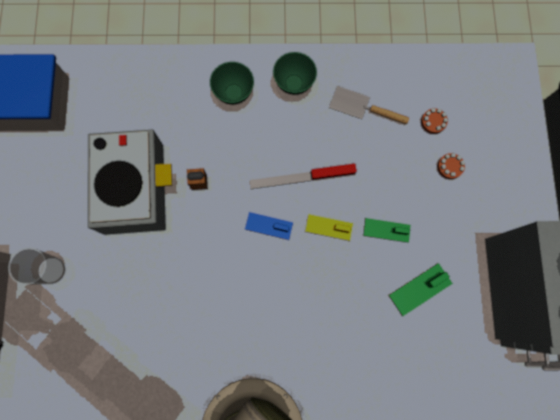

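The top view shows two green candidates: the small shim at (387,230) and the large one at (420,289). The yellow (329,228) and blue (269,226) shims aren't wanted. The small green one matches the size of the yellow and blue, so it fits. The red handle is at (333,171), the fulcrum at (197,178), the lip at (164,175) and the vibrator at (125,180).

```bash
cat > h.py <<'E'
import numpy as np,cv2
def ray(c,uv,z):
    uv=np.atleast_2d(np.asarray(uv,float)); d=np.c_[(uv[:,0]-c["cx"])/c["fx"],(uv[:,1]-c["cy"])/c["fy"],np.ones(len(uv))]@c["R"]
    o=-c["R"].T@c["t"]; return o+d*((z-o[2])/d[:,2])[:,None]
def blobs(c,lo,hi,amin=30):
    m=cv2.inRange(cv2.cvtColor(c["image"],cv2.COLOR_RGB2HSV),np.array(lo),np.array(hi))
    cs,_=cv2.findContours(m,cv2.RETR_EXTERNAL,cv2.CHAIN_APPROX_NONE)
    return [k[:,0,:] for k in cs if cv2.contourArea(k)>amin]
def rect(c,k,z):
    p=ray(c,k,z)[:,:2].astype(np.float32); (x,y),(w,h),a=cv2.minAreaRect(p)
    if w<h:w,h,a=h,w,a+90
    return np.round([x,y,w,h,(a+90)%180-90],1)
E
python3 - <<'E'
from h import *;import pickle
d=pickle.load(open("d0.pkl","rb"));c=d["top"]
for n,lo,hi,z in[("green",(45,120,60),(75,255,255),6),("red",(0,180,90),(8,255,255),28),("red",(172,180,90),(180,255,255),28),("yellow",(20,150,90),(32,255,255),96),("wood",(5,60,30),(18,255,160),66)]:
    for k in blobs(c,lo,hi): print(n,k.mean(0).round(),rect(c,k,z))
print(ray(c,[[250,186],[311,177]],6).round())
# vibrator plate corners z~112
print(ray(c,[[88,133],[153,130],[157,218],[91,225]],106).round())
im=c["image"][130:330,220:470,::-1];cv2.imwrite("pics/crop.png",cv2.resize(im,None,fx=3,fy=3,interpolation=cv2.INTER_CUBIC))
im=c["image"][115:245,75:215,::-1];cv2.imwrite("pics/crop2.png",cv2.convertScaleAbs(cv2.resize(im,None,fx=4,fy=4,interpolation=cv2.INTER_CUBIC),alpha=1.6))
E
```

```text
green [420. 289.] [ 306.4 -396.9  144.    53.9  -59. ]
green [387. 230.] [ 446.4 -324.5  106.9   41.    80.5]
green [233.  92.] [806.6  49.3  57.1  54.5  26.8]
green [294.  82.] [ 8.344e+02 -1.086e+02  5.290e+01  4.870e+01 -3.000e-01]
red [333. 171.] [ 588.2 -198.6  105.7   20.5  -82.4]
red [122. 140.] [670.6 311.1  21.2  12.1   3.1]
yellow [329. 227.] [ 438.6 -173.8   96.6   36.8   77.6]
yellow [163. 175.] [561.9 193.1  50.3  35.6   2.3]
wood [241. 416.] [49.  20.  39.5 17.6 89.1]
wood [248. 402.] [ 79.4  -4.5 199.8  79.2  89.1]
wood [197. 177.] [561.5 123.3  48.2  43.6   1.5]
wood [452. 165.] [ 586.7 -468.    62.5   59.7  -36.5]
wood [434. 120.] [ 699.3 -436.3   61.7   58.8  -10.3]
wood [389. 114.] [ 715.8 -331.3   94.5   19.6   69.7]
[[ 558.    3.    6.]
 [ 580. -147.    6.]]
[[657. 363. 106.]
 [663. 217. 106.]
 [461. 200. 106.]
 [446. 341. 106.]]
```

View pics/crop.png

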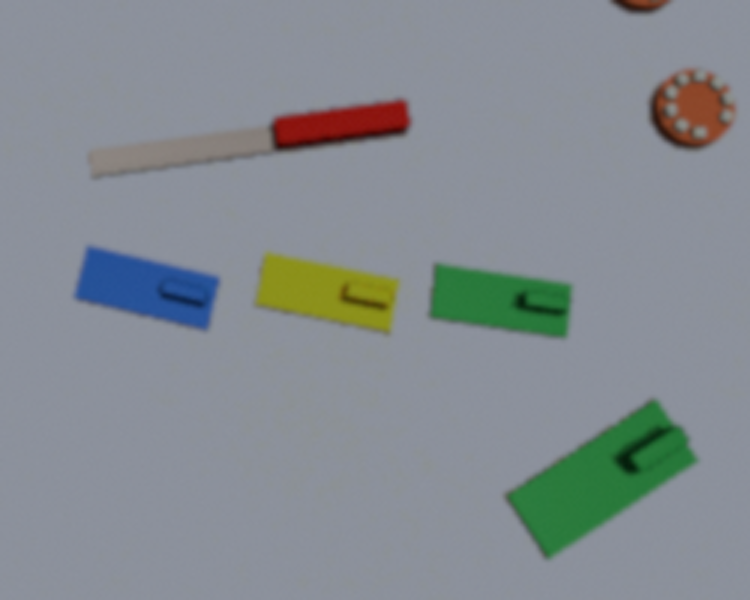

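View pics/crop2.png

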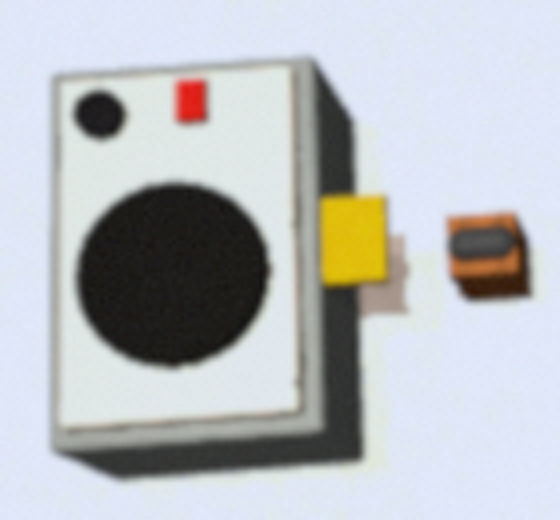

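The crops confirm it. The small green shim has its fin at about (401,230) and its nose to the left (+y). It is 107 mm long, against 144 mm for the large one. The vibrator's front faces −y, with the lip at (164,175) and the ridge at (196,176). Next I compute refined points and start the move to the bar.

```bash
python3 - <<'E'
from h import *;import pickle
d=pickle.load(open("d0.pkl","rb"));c=d["top"];s=d["scene"]
q=np.array([[55,75],[55,450],[308,58],[322,430]])/4+[75,115]
P=ray(c,q,100);print("vib top corners",P[:,:2].round())
for a,b in((1,0),(3,2),(3,1),(2,0)):print(np.degrees(np.arctan2(*(P[b]-P[a])[1::-1])).round(1),np.linalg.norm(P[b]-P[a]).round())
print("ridge",ray(c,[195.6,175.7],70).round(),"fin",ray(c,[401,230.3],34).round())
for n,lo,hi,z in[("redS",(0,180,60),(8,255,255),28),("yel",(20,150,60),(32,255,255),96),("gr",(45,120,40),(75,255,255),6)]:
    for k in blobs(s,lo,hi): print(n,k.mean(0).round(),rect(s,k,z))
cv2.imwrite("pics/s2.png",cv2.convertScaleAbs(cv2.resize(s["image"][225:345,280:440,::-1],None,fx=4,fy=4,interpolation=cv2.INTER_CUBIC),alpha=1.8))
E
python3 -m creep '[[[0,-8,0,0,0,-4],[4,-16,0,0,0,-8],[10,-22,0,0,0,-11.3],[14.3,-25.7,0,0,0,-11.3],[14.3,-25.7,-4,0,0,-11.3],[14.3,-25.7,-4,0,0,-11.3],[14.3,-25.7,-4,0,0,-11.3],[14.3,-25.7,-4,0,0,-11.3],[14.3,-25.7,-4,0,0,-11.3],[14.3,-25.7,-4,0,0,-11.3],[14.3,-25.7,-4,0,0,-11.3],[14.3,-25.7,-4,0,0,-11.3],[14.3,-25.7,-4,0,0,-11.3],[14.3,-25.7,-4,0,0,-11.3],[14.3,-25.7,-4,0,0,-11.3],[14.3,-25.7,-4,0,0,-11.3],[14.3,-25.7,-4,0,0,-11.3],[14.3,-25.7,-4,0,0,-11.3],[14.3,-25.7,-4,0,0,-11.3],[14.3,-25.7,-4,0,0,-11.3]]]' 60 60
```

```text
vib top corners [[658. 363.]
 [442. 348.]
 [667. 221.]
 [452. 204.]]
4.0 216.0
4.4 216.0
93.8 144.0
93.7 143.0
ridge [[566. 125.  70.]] fin [[ 440. -351.   34.]]
redS [370. 281.] [552.7 255.8  26.1  17.2   4. ]
redS [209. 228.] [ 591.5 -199.1  108.2   23.2  -82.5]
yel [347. 254.] [560.8 193.9  50.8  36.1   4. ]
yel [240. 207.] [ 542.1 -125.   122.5   49.4   77.6]
gr [230. 313.] [785.7  13.8 113.7  84.1  80.1]
gr [174. 299.] [ 819.7 -128.9  108.2   56.7  -48. ]
gr [205. 194.] [ 446.8 -326.3  111.    46.4   82.7]
gr [213. 165.] [ 301.5 -398.7  142.6   59.8  -60.2]
time_s: 1.77
eef_pos: [583.9, -170.2, 202.2]
ee_rot: [-0.001, 0.657, 0.754, -0.0]
force: [0.1, 0.4, -0.6]
grip_width: 0.701
grip_force: 0.0
```

View pics/s2.png

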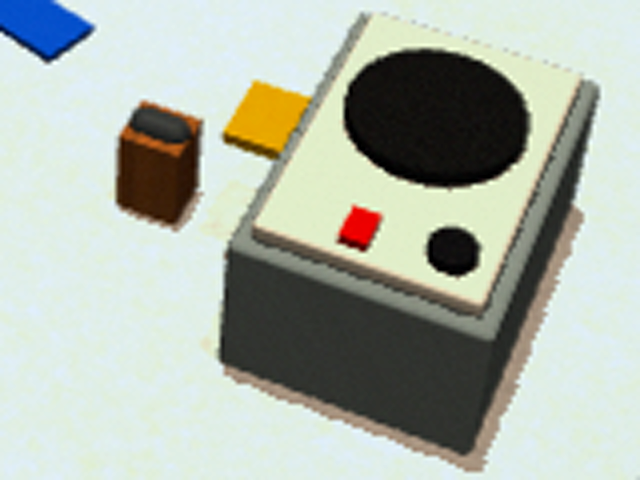

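The scene crop confirms the layout: ridge at crop (162,125), lip at (268,120), nothing in between. The two views agree on the vibrator: origin about (555,285), x axis at 93.9°. bar_grip is at about (586,-169). I'll descend and grip.

```bash
python3 -m creep '[[[0.1,0.05,-2,0,0,0],[0.1,0.05,-4,0,0,0],[0.1,0.05,-4.9,0,0,0],[0.1,0.05,-4.9,0,0,0],[0.1,0.05,-4.9,0,0,0],[0.1,0.05,-4.9,0,0,0]]]' && python3 -m creep '[[[0,0,0,0,0,0],[0,0,0,0,0,0],[0,0,0,0,0,0],[0,0,0,0,0,0],[0,0,0,0,0,0],[0,0,0,0,0,0],[0,0,0,0,0,0],[0,0,0,0,0,0]]]' 5 80
python3 -m creep '[[[0,0,1,0,0,0],[0,0,2,0,0,0],[0,0,3,0,0,0],[0,0,4,0,0,0],[0,0,4,0,0,-0.74],[0,0,4,0,0,-0.74],[0,0,4,0,0,-0.74],[0,0,4,0,0,-0.74]]]'
python3 - <<'E'
from h import *;from rig import ctrl
for n in("top","scene"):
    c=ctrl.capture(n);im=c["image"]
    cv2.imwrite(f"pics/g_{n}.png",im[:,:,::-1])
    if n=="scene": cv2.imwrite("pics/g_crop.png",cv2.resize(im[120:340,150:430,::-1],None,fx=2.5,fy=2.5))
E
```

```text
time_s: 2.27
eef_pos: [587.4, -167.4, 84.3]
ee_rot: [0.002, 0.656, 0.755, 0.0]
force: [0.2, -0.4, -0.0]
grip_width: 0.706
grip_force: 0.0
time_s: 2.93
eef_pos: [586.9, -167.8, 83.5]
ee_rot: [0.001, 0.656, 0.754, 0.0]
force: [-2.5, 1.1, 9.1]
grip_width: 0.263
grip_force: 79.9
time_s: 3.6
eef_pos: [585.8, -167.3, 180.0]
ee_rot: [-0.001, 0.68, 0.733, -0.0]
force: [0.3, 1.0, -7.7]
grip_width: 0.263
grip_force: 81.0
```

View pics/g_crop.png

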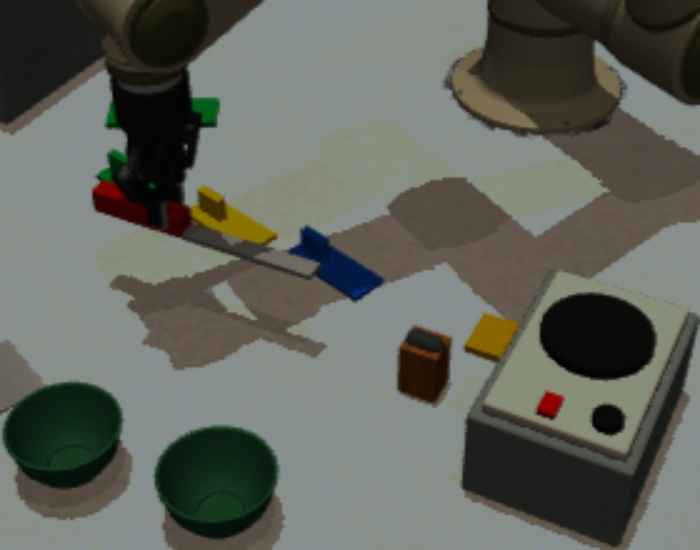

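Grasped: the handle is held near crop (160,205), the blade tip is at crop (318,268), and the bar looks level. The measured force of 7.7 N matches 0.74 kg. Next I measure the blade tip before the transfer.

Run:
```python
from h import *;import pickle
d=pickle.load(open("d0.pkl","rb"))
for n in("top","scene"):
    c=d[n];im=cv2.imread(f"pics/g_{n}.png")[:,:,::-1];c["image"]=np.ascontiguousarray(im)
    for k in blobs(c,(0,180,60),(8,255,255),60): print(n,k.mean(0).round(),rect(c,k,124))
print("tip scene",ray(d["scene"],[278,227.5],98).round(),ray(d["scene"],[278,227.5],103).round(),)
cv2.imwrite("pics/g_tc.png",cv2.convertScaleAbs(cv2.resize(cv2.imread("pics/g_top.png")[110:230,140:380],None,fx=3.2,fy=3.2,interpolation=cv2.INTER_CUBIC),alpha=1.4))
```

```text
tip scene [[564.   7.  98.]] [[568.  10. 103.]]
```

View pics/g_tc.png

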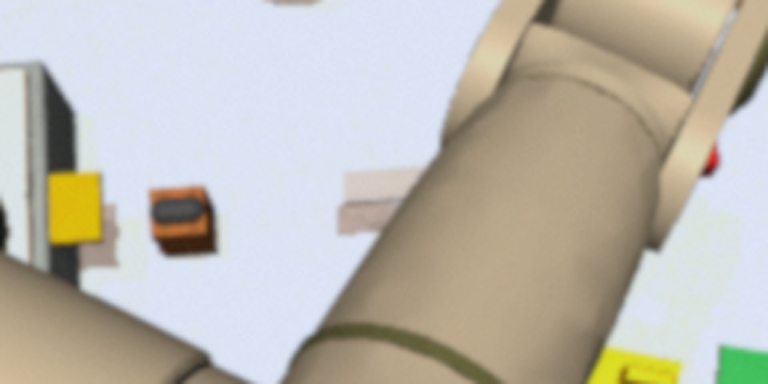

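The blade tip is at crop (345,188), which is full-image (247.8,168.8). The ridge and lip stay in view ahead of it.

Run:
```python
from h import *;import pickle
d=pickle.load(open("d0.pkl","rb"));c=d["top"]
f=lambda p:np.array(p)/3.2+[140,110]
print("tip",ray(c,f([345,188]),102).round(1),"edges",ray(c,[f([345,172]),f([345,203])],102).round(1))
print("blade dir",ray(c,[f([345,172]),f([415,168])],102).round(1))
print("lip",ray(c,[f([50,174]),f([101,172]),f([101,242]),f([50,243])],96).round(1))
print("ridge",ray(c,[f([153,210]),f([205,208])],68).round(1))
print(rect(d["top"],blobs(c,(20,150,90),(32,255,255))[1],96))
```

```text
tip [[571.6   3.3 102. ]] edges [[583.3   3.3 102. ]
 [560.7   3.3 102. ]]
blade dir [[583.3   3.3 102. ]
 [585.8 -45.7 102. ]]
lip [[585.5 210.5  96. ]
 [586.7 174.9  96. ]
 [535.8 173.2  96. ]
 [535.4 208.5  96. ]]
ridge [[567.1 143.   68. ]
 [568.3 105.7  68. ]]
[561.9 193.1  50.3  35.6   2.3]
```

```bash
python3 -m creep '[[[-0.1,1.2,0,0,0,0],[-0.2,2.4,0,0,0,0],[-0.3,3.6,0,0,0,0],[-0.4,4.8,0,0,0,0],[-0.42,6,0,0,0,0],[-0.42,6,-0.4,0,0,0],[-0.42,6,-0.8,0,0,0],[-0.42,6,-0.8,0,0,0],[-0.42,6,-0.8,0,0,0],[-0.42,6,-0.8,0,0,0]]]'
python3 - <<'E'
from h import *;from rig import ctrl
c=ctrl.capture("scene");cv2.imwrite("pics/p_s.png",c["image"][:,:,::-1])
a=cv2.resize(c["image"][195:315,190:390,::-1],None,fx=4,fy=4,interpolation=cv2.INTER_CUBIC)
cv2.imwrite("pics/p_crop.png",cv2.convertScaleAbs(a,alpha=1.6))
E
```

```text
time_s: 4.53
eef_pos: [576.1, -18.5, 161.4]
ee_rot: [0.0, 0.681, 0.733, -0.0]
force: [0.3, 0.7, -7.9]
grip_width: 0.261
grip_force: 80.8
```

View pics/p_crop.png

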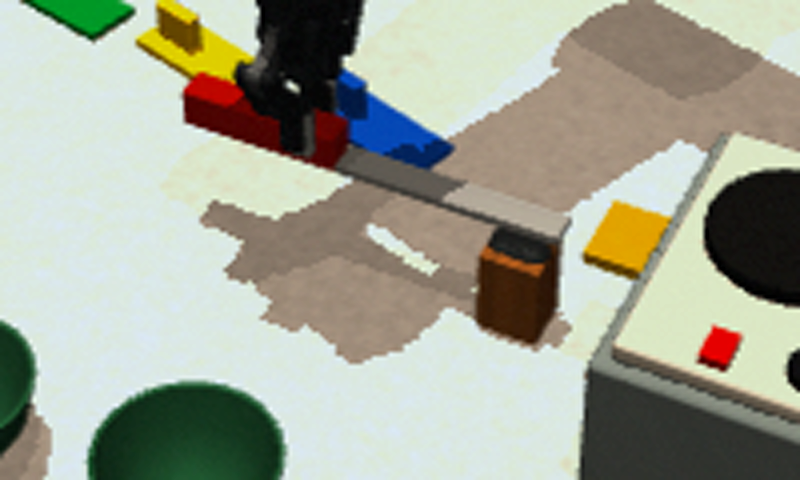

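The bar hangs just over the ridge (crop (520,240)), level, with its tip short of the lip. I'll insert it in line.

```bash
python3 -m creep '[[[-0.02,0.4,-0.1,0,0,0],[-0.04,0.8,-0.1,0,0,0],[-0.06,1.2,-0.1,0,0,0],[-0.08,1.65,-0.1,0,0,0],[-0.08,1.65,-0.1,0,0,0],[-0.08,1.65,-0.1,0,0,0],[-0.08,1.65,-0.1,0,0,0]]]'
python3 - <<'E'
from h import *;from rig import ctrl
c=ctrl.capture("scene")
b=[k for k in blobs(c,(20,150,60),(32,255,255)) if k[:,0].mean()>310]
print([rect(c,k,96) for k in b])
c2=ctrl.capture("top");cv2.imwrite("pics/q_top.png",c2["image"][:,:,::-1])
a=cv2.convertScaleAbs(cv2.resize(c["image"][205:305,270:390,::-1],None,fx=3.3,fy=3.3,interpolation=cv2.INTER_CUBIC),alpha=1.6)
b=cv2.convertScaleAbs(cv2.resize(c2["image"][125:225,130:250,::-1],None,fx=3.3,fy=3.3,interpolation=cv2.INTER_CUBIC),alpha=1.4)
cv2.imwrite("pics/q.png",np.hstack([a,b]))
E
```

```text
time_s: 5.17
eef_pos: [573.9, 23.9, 159.0]
ee_rot: [0.0, 0.68, 0.733, -0.0]
force: [0.2, -0.2, -6.9]
grip_width: 0.257
grip_force: 81.0
[array([561.4, 193.7,  51.8,  36.5,   4. ])]
```

View pics/q.png

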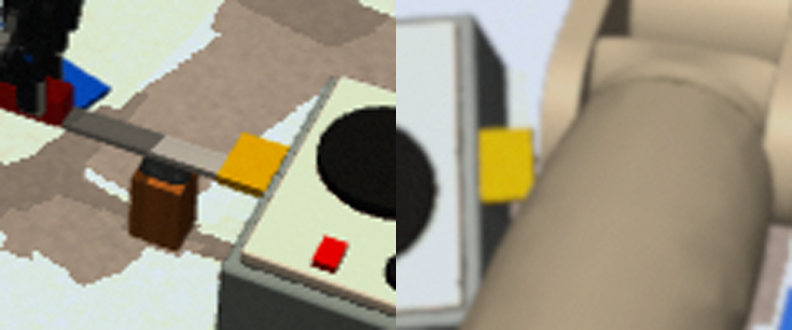

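The blade is under the lip (crop (225,165) and beyond) and the lip has not moved (561,194). Now I lever down, rotating the tool with the bar about the ridge.

```bash
python3 -m creep '[[[0,0,-0.1,0,0,0],[0,0,-0.22,0,0,0],[0.01,-0.12,-0.4,0.5,0.03,0],[0.02,-0.24,-0.6,1,0.07,0],[0.03,-0.38,-0.82,1.5,0.1,0],[0.03,-0.51,-1.03,2,0.14,0],[0.04,-0.62,-1.25,2.5,0.17,0],[0.05,-0.72,-1.46,3,0.2,0],[0.05,-0.77,-1.6,3.3,0.22,0],[0.05,-0.82,-1.73,3.6,0.25,0],[0.05,-0.82,-1.73,3.6,0.25,0],[0.05,-0.82,-1.73,3.6,0.25,0],[0.05,-0.82,-1.73,3.6,0.25,0],[0.05,-0.82,-1.73,3.6,0.25,0],[0.05,-0.82,-1.73,3.6,0.25,0]]]'
python3 - <<'E'
from h import *;from rig import ctrl
c=ctrl.capture("scene");cv2.imwrite("pics/l.png",c["image"][:,:,::-1])
print([rect(c,k,96) for k in blobs(c,(20,150,60),(32,255,255)) if k[:,0].mean()>310], ctrl.sense()["wrist_torque"])
cv2.imwrite("pics/l_crop.png",cv2.convertScaleAbs(cv2.resize(c["image"][190:340,210:430,::-1],None,fx=3.5,fy=3.5,interpolation=cv2.INTER_CUBIC),alpha=1.6))
E
```

```text
time_s: 6.52
eef_pos: [576.1, 1.9, 117.4]
ee_rot: [-0.112, 0.672, 0.724, 0.108]
force: [-2.8, -6.2, 6.6]
grip_width: 0.258
grip_force: 83.2
[array([551. , 183.4,  57.3,  37.6,   3.3])] [-0.0875001   0.37680633  0.4015461 ]
```

View pics/l_crop.png

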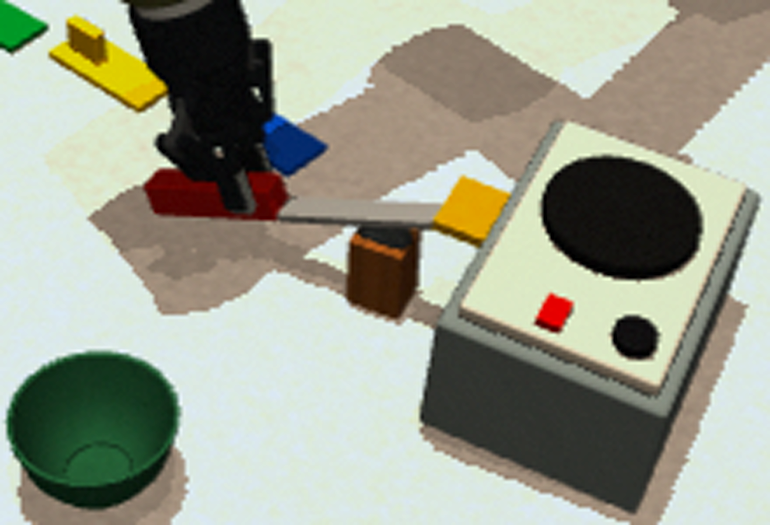

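The bar is tilted on the ridge and the front is raised, with the rear edge still down. I'll finish the stroke to 20° and then open the fingers.

```bash
python3 -m creep '[[[0,-0.05,-0.12,0.25,0.02,0],[0,-0.08,-0.25,0.5,0.03,0],[0,-0.08,-0.25,0.5,0.03,0],[0,-0.08,-0.25,0.5,0.03,0],[0,-0.08,-0.25,0.5,0.03,0],[0,-0.08,-0.25,0.5,0.03,0]]]' && python3 -m creep '[[[0,0,0,0,0,0],[0,0,0,0,0,0],[0,0,0,0,0,0],[0,0,0,0,0,0],[0,0,0,0,0,0]]]' 45 20
python3 - <<'E'
from h import *;from rig import ctrl
c=ctrl.capture("scene");cv2.imwrite("pics/m.png",c["image"][:,:,::-1])
print([rect(c,k,96) for k in blobs(c,(20,150,60),(32,255,255)) if k[:,0].mean()>310], ctrl.sense()["ee_rot"])
E
```

```text
time_s: 7.07
eef_pos: [576.2, -0.2, 111.0]
ee_rot: [-0.128, 0.67, 0.721, 0.123]
force: [-1.0, -6.4, 4.9]
grip_width: 0.264
grip_force: 83.0
time_s: 7.48
eef_pos: [575.2, 1.3, 109.4]
ee_rot: [-0.13, 0.669, 0.721, 0.122]
force: [-0.0, 0.5, -0.4]
grip_width: 0.53
grip_force: 0.0
[array([546.9, 179.8,  57.6,  37.7,   3.5])] [-0.12995357  0.66936772  0.72120567  0.12215283]
```

```bash
python3 -m creep '[[[0.03,-0.4,1,0,0,0],[0.06,-0.8,2,0,0,0],[0.1,-1.5,4,0,0,0],[0.1,-1.5,5,-1.4,-0.1,0],[0.1,-1.5,5,-2.8,-0.2,0],[0.1,-1.5,5,-4.1,-0.28,0],[0.1,-1.5,5,-4.1,-0.28,0],[0.1,-1.5,5,-4.1,-0.28,0],[0.1,-1.5,5,-4.1,-0.28,0]]]'
python3 - <<'E'
from h import *;from rig import ctrl
c=ctrl.capture("scene")
print([rect(c,k,96) for k in blobs(c,(20,150,60),(32,255,255)) if k[:,0].mean()>310])
E
```

```text
time_s: 8.28
eef_pos: [577.5, -36.4, 233.8]
ee_rot: [-0.002, 0.68, 0.733, 0.001]
force: [-0.1, 0.5, -0.2]
grip_width: 0.528
grip_force: 0.0
[array([546.6, 179.7,  57.7,  38.3,   4.7])]
```

```bash
python3 -m creep '[[[-0.7,-1.6,0,0,0,-0.6],[-1.4,-3.2,0,0,0,-1.2],[-2.1,-4.8,0,0,0,-1.8],[-2.8,-6.4,0,0,0,-2.54],[-3.5,-8,0,0,0,-2.54],[-4.2,-9.6,0,0,0,-2.54],[-4.9,-11.2,0,0,0,-2.54],[-5.44,-12.68,0,0,0,-2.54],[-5.44,-12.68,-1.5,0,0,-2.54],[-5.44,-12.68,-1.5,0,0,-2.54],[-5.44,-12.68,-1.5,0,0,-2.54],[-5.44,-12.68,-1.5,0,0,-2.54],[-5.44,-12.68,-1.5,0,0,-2.54],[-5.44,-12.68,-1.5,0,0,-2.54]]]'
python3 - <<'E'
from h import *;from rig import ctrl
c=ctrl.capture("wrist");cv2.imwrite("pics/w.png",c["image"][:,:,::-1])
for k in blobs(c,(45,120,40),(75,255,255),300): print(k.mean(0).round(),rect(c,k,6))
t=ctrl.capture("top")
b=cv2.convertScaleAbs(cv2.resize(t["image"][125:245,75:375,::-1],(800,320),interpolation=cv2.INTER_CUBIC),alpha=1.4)
a=cv2.resize(c["image"][:,:,::-1],(373,280))
o=np.zeros((600,800,3),np.uint8);o[:320]=b;o[320:,:373]=a;cv2.imwrite("pics/w2.png",o)
E
```

```text
time_s: 9.5
eef_pos: [442.4, -352.7, 198.2]
ee_rot: [0.001, 0.757, 0.654, 0.0]
force: [0.5, 0.3, -0.5]
grip_width: 0.528
grip_force: 0.0
[137. 259.] [ 300.2 -383.4  115.7   56.3  -59. ]
```

View pics/w2.png

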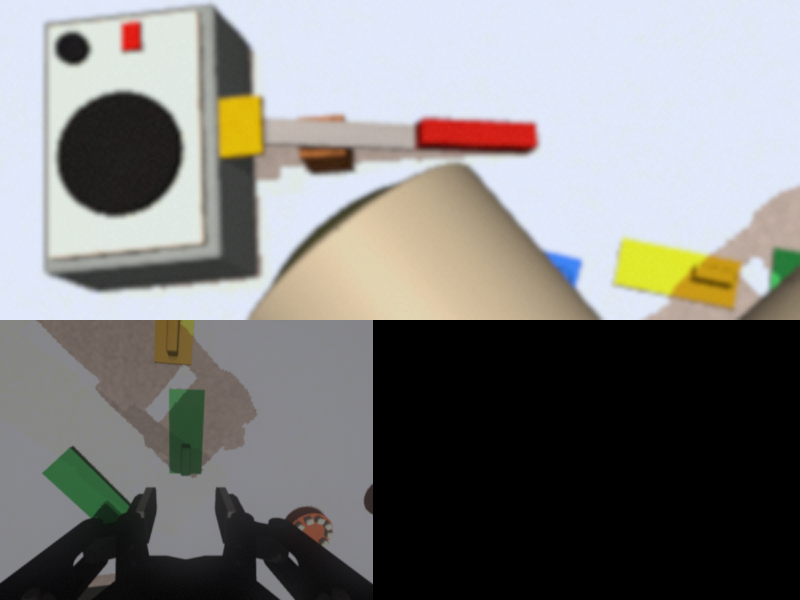

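The top view shows the bar holding the lip up with its handle down on the bench. In the wrist view the small green shim is straight ahead: plate corners at composite (170,390)–(203,473), fin centre about (185,459). I'll locate the fin from those.

Run:
```python
from h import *;from rig import ctrl
c=ctrl.capture("wrist")
f=lambda x,y:(x*1.5,(y-320)*1.5)
print("fin",ray(c,[f(185,445),f(185,472)],34).round(1))
m=ray(c,[f(170,390),f(204,390),f(201,473),f(169.5,473)],6);print(m.round(1))
for k in blobs(c,(45,90,15),(80,255,255),200): print(k.mean(0).round(),k.min(0),k.max(0),rect(c,k,6))
```

```text
fin [[ 445.  -331.7   34. ]
 [ 440.  -365.    34. ]]
[[ 436.  -267.6    6. ]
 [ 476.9 -273.6    6. ]
 [ 460.  -379.9    6. ]
 [ 417.3 -373.6    6. ]]
[134. 255.] [ 65 192] [194 306] [ 300.7 -383.6  117.9   59.   -58.5]
[279. 176.] [255 104] [306 231] [ 447.6 -324.3  109.5   41.8   80.4]
```

```bash
python3 -m creep '[[[0,0.02,-1.5,0,0,0],[0,0.02,-3,0,0,0],[0,0.02,-4.2,0,0,0],[0,0.02,-4.55,0,0,0],[0,0.02,-4.55,0,0,0],[0,0.02,-4.55,0,0,0],[0,0.02,-4.55,0,0,0],[0,0.02,-4.55,0,0,0]]]' && python3 -m creep '[[[0,0,0,0,0,0],[0,0,0,0,0,0],[0,0,0,0,0,0],[0,0,0,0,0,0],[0,0,0,0,0,0],[0,0,0,0,0,0],[0,0,0,0,0,0]]]' 0 50
```

```text
time_s: 10.32
eef_pos: [442.3, -353.5, 85.1]
ee_rot: [0.002, 0.757, 0.653, -0.0]
force: [-0.4, 0.4, -0.4]
grip_width: 0.525
grip_force: 0.0
time_s: 10.9
eef_pos: [441.9, -353.1, 83.9]
ee_rot: [0.001, 0.757, 0.653, 0.0]
force: [-0.3, 0.1, 6.2]
grip_width: 0.125
grip_force: 50.1
```

```bash
python3 -m creep '[[[0,0,1.2,0,0,0],[0,0,2.4,0,0,0],[0.1,1.2,2.4,0,0,0.4],[0.2,2.6,2.4,0,0,0.8],[0.4,4,2.4,0,0,1.2],[0.6,5.4,2.4,0,0,1.6],[0.8,6.8,2.4,0,0,2],[1,8.2,2.4,0,0,2.4],[1.2,9.6,2.4,0,0,2.47],[1.4,11,2.4,0,0,2.47],[1.6,12.4,2.4,0,0,2.47],[1.8,13.8,2.4,0,0,2.47],[2,15,2.4,0,0,2.47],[2.06,16.3,2.4,0,0,2.47],[2.06,17.5,2.4,0,0,2.47],[2.06,17.5,2.4,0,0,2.47],[2.06,17.5,2.4,0,0,2.47],[2.06,17.5,2.4,0,0,2.47],[2.06,17.5,2.4,0,0,2.47]]]'
python3 - <<'E'
from h import *;from rig import ctrl
s=ctrl.capture("scene");t=ctrl.capture("top");w=ctrl.capture("wrist")
a=[k for k in blobs(s,(20,150,60),(32,255,255)) if k[:,0].mean()>310][0]
for k in blobs(t,(20,150,90),(32,255,255)):
    if k[:,0].mean()<250: b=k
for z in(96,104,108,112):print(z,rect(s,a,z),rect(t,b,z))
for k in blobs(s,(45,90,15),(80,255,255),60):print("g",k.mean(0).round(),rect(s,k,66))
o=np.hstack([cv2.convertScaleAbs(cv2.resize(s["image"][150:330,220:440,::-1],(440,360)),alpha=1.5),cv2.resize(w["image"][:,:,::-1],(360,360))])
cv2.imwrite("pics/st.png",o)
E
```

```text
time_s: 12.48
eef_pos: [493.2, 83.8, 143.1]
ee_rot: [-0.0, 0.683, 0.73, -0.0]
force: [-0.5, -0.7, -0.6]
grip_width: 0.13
grip_force: 49.2Traceback (most recent call last):
  File "<stdin>", line 6, in <module>
NameError: name 'b' is not defined
```

Run:
```python
from h import *;from rig import ctrl
s=ctrl.capture("scene");w=ctrl.capture("wrist")
a=[k for k in blobs(s,(20,150,60),(32,255,255)) if k[:,0].mean()>310][0]
for z in(96,108):print(z,rect(s,a,z))
for k in blobs(s,(45,90,15),(80,255,255),60):print("g",k.mean(0).round(),rect(s,k,66))
for k in blobs(w,(45,90,15),(80,255,255),60):print("gw",k.mean(0).round(),rect(w,k,66))
o=np.hstack([cv2.convertScaleAbs(cv2.resize(s["image"][150:330,220:440,::-1],(440,360)),alpha=1.5),cv2.resize(w["image"][:,:,::-1],(360,360))])
cv2.imwrite("pics/st.png",o)
```

```text
96 [545.2 179.6  53.9  38.6   2.6]
108 [557.4 184.5  53.1  38.    2.6]
g [237. 312.] [818.4  53.  119.6 106.   30.6]
g [176. 293.] [ 844.2 -100.3  123.7  105.7   27.7]
g [327. 234.] [486.3 112.4 110.3  62.  -86.9]
g [214. 163.] [ 362.4 -345.3  137.3   90.5  -60.2]
gw [279. 201.] [492.1 107.8 120.   42.3 -86.5]
```

View pics/st.png

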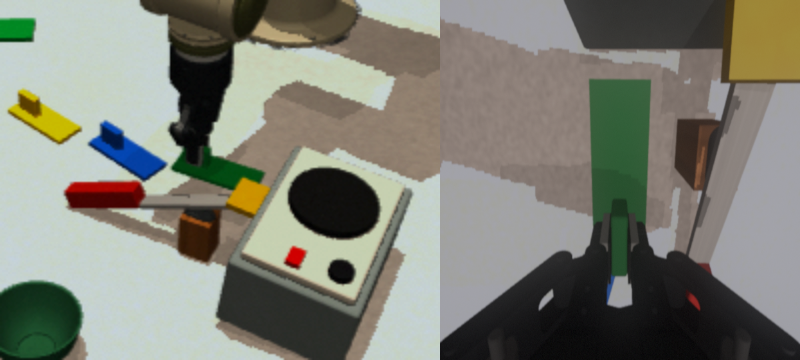

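The scene half shows the shim held level above the bench beside the block, short of the front face. In the wrist half its nose is at composite (620,80), the vibrator's lower front edge is at row ~47 (x 582–720), and the near corner is at (582,47). I'll measure that edge, as the vibrator may have crept forward.

Run:
```python
from h import *;from rig import ctrl
w=ctrl.capture("wrist")
g=cv2.GaussianBlur(cv2.cvtColor(w["image"],cv2.COLOR_RGB2GRAY),(3,3),0).astype(float)
pts=[]
for u in range(235,435,10):
    d=np.diff(g[30:85,u]);v=30+d.argmax()+.5;pts.append((u,v))
print(pts)
for z in(8,12,16):
    p=ray(w,pts,z);k=np.polyfit(p[:,0],p[:,1],1);print(z,"slope deg",np.degrees(np.arctan(k[0])).round(2),"y at x=490",np.polyval(k,490).round(1))
print("corner",ray(w,[221,55],12).round(1))
print("shim nose",ray(w,[[(590-440)*560/360,80*420/360],[(651-440)*560/360,80*420/360]],66).round(1))
```

```text
[(235, np.float64(57.5)), (245, np.float64(56.5)), (255, np.float64(56.5)), (265, np.float64(57.5)), (275, np.float64(57.5)), (285, np.float64(56.5)), (295, np.float64(56.5)), (305, np.float64(57.5)), (315, np.float64(57.5)), (325, np.float64(57.5)), (335, np.float64(56.5)), (345, np.float64(56.5)), (355, np.float64(57.5)), (365, np.float64(57.5)), (375, np.float64(56.5)), (385, np.float64(56.5)), (395, np.float64(56.5)), (405, np.float64(56.5)), (415, np.float64(56.5)), (425, np.float64(56.5))]
8 slope deg 4.04 y at x=490 193.1
12 slope deg 4.04 y at x=490 192.4
16 slope deg 4.04 y at x=490 191.7
corner [[452.  190.9  12. ]]
shim nose [[467.6 166.6  66. ]
 [510.2 169.4  66. ]]
```

The front lower edge is at y≈192 at x=490 and square within 0.2° of the shim. The vibrator crept about 13 mm, which is allowed. I'll shift 12 mm away from the lip, lower to 1 mm above the bench, and slide in.

```bash
python3 -m creep '[[[-0.46,0,-0.6,0,0,0],[-0.46,0,-1.2,0,0,0],[-0.46,0,-1.8,0,0,0],[-0.46,0,-2.2,0,0,0],[-0.46,0,-2.33,0,0,0],[-0.46,0,-2.33,0,0,0],[-0.46,0,-2.33,0,0,0],[-0.46,0,-2.33,0,0,0]]]' && python3 -m creep '[[[-0.03,0.3,0,0,0,0],[-0.05,0.6,0,0,0,0],[-0.07,0.9,0,0,0,0],[-0.08,1.1,0,0,0,0],[-0.08,1.1,0,0,0,0],[-0.08,1.1,0,0,0,0]]]'
python3 - <<'E'
from h import *;from rig import ctrl
s=ctrl.capture("scene");w=ctrl.capture("wrist")
a=[k for k in blobs(s,(20,150,60),(32,255,255)) if k[:,0].mean()>310][0];print(rect(s,a,108))
E
```

```text
time_s: 13.45
eef_pos: [482.0, 84.6, 85.3]
ee_rot: [0.0, 0.683, 0.731, 0.0]
force: [-0.0, -0.1, -1.6]
grip_width: 0.129
grip_force: 49.2
time_s: 13.95
eef_pos: [479.6, 112.6, 84.9]
ee_rot: [0.0, 0.682, 0.731, -0.0]
force: [-0.9, -0.5, -0.9]
grip_width: 0.131
grip_force: 49.2
[557.4 184.1  53.6  38.2   3.5]
```

The nose is under the edge with no reaction force. I'll go on to full depth.

```bash
python3 -m creep '[[[-0.02,0.2,0,0,0,0],[-0.03,0.4,0,0,0,0],[-0.04,0.6,0,0,0,0],[-0.06,0.85,0,0,0,0],[-0.06,0.85,-0.05,0,0,0],[-0.06,0.85,-0.05,0,0,0],[-0.06,0.85,-0.05,0,0,0],[-0.06,0.85,-0.05,0,0,0]]]'
python3 - <<'E'
from h import *;from rig import ctrl
s=ctrl.capture("scene");w=ctrl.capture("wrist")
a=[k for k in blobs(s,(20,150,60),(32,255,255)) if k[:,0].mean()>310][0];print(rect(s,a,108))
g=cv2.GaussianBlur(cv2.cvtColor(w["image"],cv2.COLOR_RGB2GRAY),(3,3),0).astype(float)
b=[k for k in blobs(w,(45,90,15),(80,255,255),60)];print([(k.min(0),k.max(0)) for k in b])
k=b[-1] if len(b)==1 else max(b,key=len)
print("visible plate front y",ray(w,[[280,k[:,1].min()]],6).round(1), rect(w,k,6))
E
```

```text
time_s: 14.72
eef_pos: [478.3, 133.7, 83.9]
ee_rot: [0.0, 0.683, 0.731, 0.0]
force: [-0.0, 3.5, 5.3]
grip_width: 0.128
grip_force: 49.9
[557.4 184.5  53.1  38.    2.6]
[(array([236, 171], dtype=int32), array([322, 320], dtype=int32))]
visible plate front y [[476.1 182.3   6. ]] [478.4 140.   84.8  42.4 -86.3]
```

The shim is on the bench (5 N upward) and 25–35 mm under the edge, and the lip is unmoved. I'll release with a small opening and retreat straight up.

```bash
python3 -m creep '[[[0,0,0,0,0,0],[0,0,0,0,0,0],[0,0,0,0,0,0],[0,0,0,0,0,0]]]' 28 20 && python3 -m creep '[[[0,0,0.5,0,0,0],[0,0,1.2,0,0,0],[0,0,2.2,0,0,0],[0,-0.5,3.4,0,0,0],[0,-2,5,0,0,0],[-2,-4,5,0,0,0],[-4,-6,5,0,0,0],[-5,-8,5,0,0,0],[-5,-8,5,0,0,0],[-5,-8,5,0,0,0],[-5,-8,5,0,0,0]]]'
python3 - <<'E'
from h import *;from rig import ctrl
s=ctrl.capture("scene");t=ctrl.capture("top")
a=[k for k in blobs(s,(20,150,60),(32,255,255)) if k[:,0].mean()>310][0];print(rect(s,a,108))
for k in blobs(t,(45,90,15),(80,255,255),60):print("g",k.mean(0).round(),rect(t,k,6))
o=np.hstack([cv2.convertScaleAbs(cv2.resize(s["image"][150:330,220:440,::-1],(440,360)),alpha=1.5),cv2.convertScaleAbs(cv2.resize(t["image"][115:255,75:215,::-1],(360,360)),alpha=1.5)])
cv2.imwrite("pics/end.png",o)
E
```

```text
time_s: 15.15
eef_pos: [478.0, 133.3, 83.4]
ee_rot: [-0.0, 0.683, 0.731, -0.0]
force: [-0.0, 0.7, -0.2]
grip_width: 0.327
grip_force: 0.0
time_s: 16.07
eef_pos: [350.7, -70.2, 208.8]
ee_rot: [0.0, 0.685, 0.729, -0.001]
force: [-0.1, -0.1, -0.4]
grip_width: 0.324
grip_force: 0.0
[557.4 184.3  53.6  37.7   3.5]
g [420. 289.] [ 306.2 -396.8  145.7   56.2  -59. ]
g [185. 221.] [475.6 160.7 106.8  42.6 -85.7]
g [232.  82.] [ 8.315e+02  5.010e+01  1.109e+02  1.049e+02 -3.000e-01]
g [294.  72.] [ 860.4 -111.3  109.1  107.2   42.1]
```

View pics/end.png

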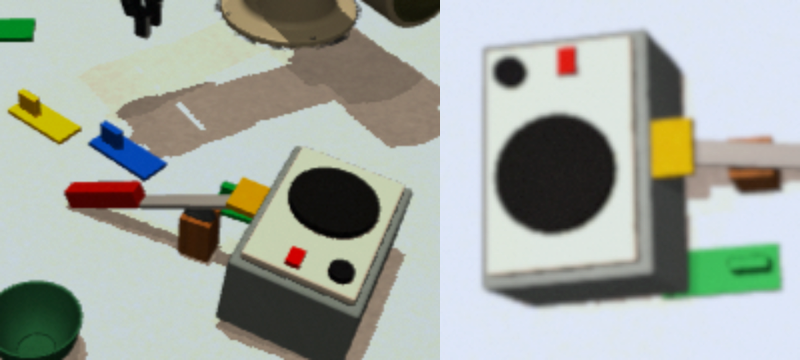

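The end view shows the shim flat and square beside the block, with its nose under the box at crop (668–690,270). The bar is still holding the lip up. One numeric depth check, then hand in.

Run:
```python
from h import *;from rig import ctrl
t=ctrl.capture("top");print("corner",ray(t,[171.4,227.8],12).round(1))
cv2.imwrite("pics/e2.png",t["image"][:,:,::-1])
k=[k for k in blobs(t,(45,90,15),(80,255,255),60) if k[:,0].mean()<215 and k[:,1].mean()>200][0]
p=ray(t,k,6);print("plate y",p[:,1].min().round(1),p[:,1].max().round(1))
q=ray(t,[[(760-440)/360*140+75,265/360*140+115],[(732-440)/360*140+75,265/360*140+115]],34);print("fin",q.round(1))
```

```text
corner [[455.6 189.   12. ]]
plate y 108.1 212.6
fin [[474.1 119.6  34. ]
 [474.3 145.   34. ]]
```

```bash
python3 -c "
from rig import ctrl
print(ctrl.finish_job())"
```

```text
the job is handed in; nothing more can be done
None
```

The job is handed in, with no verdict returned: the bar holds the vibrator's front up, and the small green shim lies flat and square about 25 mm under the front edge beside the block. While being levered the vibrator crept about 13 mm forward (35 mm allowed).

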